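Sort the returned parts into their trays

ROBOT

A 6-joint arm with a two-finger parallel gripper is mounted at the origin on the work surface; the furniture and walls round the work are solid. World frame = base frame: x ahead of the robot, y to its left, z up, the work surface at z = 0. Lengths are in m, angles in rad, forces in N, time in s.
With the tool pointing down it reaches from about 0.375 to 0.9 m from the base axis. Payload 3.1 kg.
Tool frame: the origin (TCP) lies between the finger pads; the fingertips stand 8 mm ahead of it and the grasp point (between the pads) lies 11 mm behind it; z points along the fingers, y is the line along which they close (so a half turn about z gives the same grasp; the last joint's range is limited). The gripper opens to 87 mm and grips with 3 to 60 N. Pads are 19 mm wide; open, the fingers measure 117 mm over their backs; the gripper's body (75 mm by 190 mm) begins 51 mm behind the grasp point.
Start: joints at [1.141, 0.527, 1.433, -0, 1.181, -0.178], TCP at [0.155, 0.605, 0.231] pointing down, gripper open.
Joint ranges: [-3.08, 3.08], [-0.75, 2.2], [0.22, 2.44], [-1.43, 4.57], [0, 2.65], [-2.85, 2.85]. Speed limits (rad/s): [2.79, 2.79, 3.14, 3.14, 3.14, 3.14].

INTERFACE

Orientations are given as a unit quaternion [x, y, z, w].
In Python, from rig import robot, vision, job gives the robot as it stands.
- The arm moves only by the shell command python3 -m handwheel 'ROWS' [OPENING] [FORCE]. ROWS is JSON, a list of rows, each a list of 4 numbers: the shift along the tool's x, y, z as a fraction of full scale, then the turn about the tool's z as a fraction of full scale. A call has 1 to 20 rows; each row is the pose to reach, as a shift and turn from the pose commanded when the call began, along the tool's axes at that moment, turning the shorter way round; what a row does not reach only later rows make up. Full scale, the value 1, is 300 mm for a shift and 2 pi rad for a turn. A row lasts 1/12 s, in which the tool goes at most 41.7 mm and 7.16 degrees, less where a joint would pass 70% of its speed; a pose out of reach is approached as far as the arm can. A call with a number of a shift or a turn outside -1 to 1 is refused whole. A call with a gripper value outside its range is refused whole. OPENING is the opening in per cent of the stroke, from 0 (shut) to 100 (fully open), set as the call begins (- or left out, the last holds). The fingers move at their own pace and stop on an object; FORCE is the grip in N (left out, the last holds). Time passes only in rows, so rows that repeat a pose let the fingers close. It gives the time, the measured TCP pose, the force, the opening and the grip force at its end, in the units of the state.
- robot.get_obs(): the state, without advancing time (a new reading comes with each control period).
- vision.camera(name): name is "side" or "top" or "wrist"; returns a dict with "frame" (420x560x3 uint8, red, green, blue), "K" (3x3 intrinsics, pixels), "cam_to_world" (4x4, takes a point from camera to world coordinates); the wrist camera has in their place "hand_eye" (4x4, takes a point from camera to tool coordinates, whose origin is the TCP and whose axes are the flange's). Camera axes: x right, y down, z forward; pixel columns grow to the right and rows downward; lengths in m; the calibration is good to about 2 mm. A picture is of the moment at which its call begins: read the wrist's pose just before it. There is no depth.
- job.hand_in(): hands the job in; it is judged then, once.
Trained networks look in the newest picture that a camera, given by its name, has taken for a name from the list of things; names that differ only in an ending like _2 or _b are one class to them, and where a whole thing is asked for, a point or a joint stands for the part that bears it (a point fixed in the world has none). Each returns a list of dicts, best first, with "conf" (0 to 1); they miss things now and then, are a little off and sometimes report something else, mostly with a low value. They report only what shows in the picture. A call takes as long as a camera call.
- vision.look_for(camera, label): "point" ([row, column] in pixels, amid what is visible of it).
- vision.outline_of(camera, label): "mask" (420x560 bool, what is visible of it) and "point" ([row, column] in pixels, amid what is visible of it).
The state is a dict: "time": time; "q": joint angles; "joint_velocities": joint speeds; "joint_torque": joint torques, N m; "position": TCP position; "tool_rot": TCP orientation; "ft_force": force on the tool from outside, world axes, zero at the start; "moment": the same for the moment, N m; "grip_width": finger opening in m; "grip_force": force on a finger pad.
Only numpy, scipy, OpenCV 4.12 (cv2) and the standard library are available. Lean on these libraries where they do the work, as an engineer would, in place of code of your own. Each camera call takes 0.05 s, during which the arm holds its last target. There are 200 camera calls.

TASK

Put the four returned parts away, each standing upright on the floor of its own place: the wide grey rail module in the wide bay of the two-bay tray, the narrow grey rail module in the narrow bay of that tray, the tape measure in the single-bay tray, and the battery in the small round cup. Leave the label roll and the small blue adapter where they are.

Things in the scene. Friction and masses are not known exactly. Their poses are not given: they have to be found in the camera images.
- wide_module: the wide grey rail module, loose, 112 g: 88 (x) x 36 (y) x 58 (z) mm, standing upright. A block 42 mm high with a narrower top block, 44 mm long in x and 36 mm in y, from 42 to 58 mm. Origin at the centre of its underside, z up. Grasp across its 36 mm width (y).
- narrow_module: the narrow light-grey rail module, loose, 76 g: 88 (x) x 18 (y) x 58 (z) mm, the same side outline as the wide one (top block 44 mm long from 42 to 58 mm). Origin at the centre of its underside, z up. Grasp across its 18 mm width (y).
- tape_measure: orange and black pocket tape measure, loose, 200 g, standing on edge: 36 (x) x 84 (y) x 62 (z) mm over all; the body runs from y = -24 to +42 mm and is 35 mm thick in x, the rest towards -y is a thin steel end hook 12 mm high or less. Origin at the centre of the whole outline on the underside, z up. Its underside is slightly rounded along y, so at rest it leans up to 0.11 rad about its x axis. Grasp across its thickness (x), at y = +10 mm, the middle of the body.
- battery: round cell standing on its flat end, loose, 23 g: 15 mm in diameter, 50 mm high, green and yellow. Origin at the centre of its underside, z along its axis, up.
- twin_tray: low grey two-bay plastic tray, fixed to the desk: 116 (x) x 118 (y) mm, 16 mm high, floor 3 mm thick, walls 3 mm. Origin at the centre of its underside, z up. Two bays run along x, each 110 mm long inside and 13 mm deep: the wide bay is 54 mm wide, centred at y = +29 mm; the narrow bay is 36 mm wide, centred at y = -38 mm (both at x = 0); between them lies a solid land 22 mm wide and 16 mm high with a white label strip.
- single_tray: low grey single-bay plastic tray, fixed to the desk: 110 (x) x 62 (y) mm, 16 mm high, floor and walls 3 mm, so inside 104 (x) x 56 (y) x 13 mm deep. Origin at the centre of its underside, z up.
- round_cup: low round grey plastic cup, fixed to the desk: 45 mm outside and 39 mm inside diameter, 16 mm high, floor 4 mm thick (12 mm deep). Origin at the centre of its underside, z up.
- label_roll: bystander, loose: roll of white labels standing on its end, 69 mm in diameter, 40 mm high. Origin at the centre of its underside. Not to be moved.
- usb_adapter: bystander, loose: small flat blue adapter, 26 (x) x 64 (y) x 14 (z) mm. Origin at the centre of its underside. Not to be moved.

How it is judged:
At the end, for the whole second after the job is handed in: All four released, at rest, upright (0.1 rad; tape 0.25), on their floors: wide module within 15 mm along and 13 mm across of the wide bay's centre, narrow module 15 and 12 mm of the narrow bay's, tape measure 15 mm each way of the single tray's, battery 13 mm each way of the cup's (x of wide_module in the frame of twin_tray between -0.015 and 0.015 m and y of wide_module in the frame of twin_tray between 0.016 and 0.044 m and z of wide_module in the frame of twin_tray between 0.0005 and 0.008 m and angle between each of wide_module, narrow_module, battery's own z axis and vertical below 0.1 rad and linear speed of each of wide_module, narrow_module, tape_measure, battery below 0.02 m/s and angular speed of each of wide_module, narrow_module, tape_measure, battery below 0.3 rad/s and contact force between the fingers and wide_module below 0.05 N and x of narrow_module in the frame of twin_tray between -0.015 and 0.015 m and y of narrow_module in the frame of twin_tray between -0.05 and -0.026 m and z of narrow_module in the frame of twin_tray between 0.0005 and 0.008 m and contact force between the fingers and narrow_module below 0.05 N and x of tape_measure in the frame of single_tray between -0.015 and 0.015 m and y of tape_measure in the frame of single_tray between -0.015 and 0.015 m and z of tape_measure in the frame of single_tray between 0.0005 and 0.008 m and angle between tape_measure's own z axis and vertical below 0.25 rad and contact force between the fingers and tape_measure below 0.05 N and x of battery in the frame of round_cup between -0.013 and 0.013 m and y of battery in the frame of round_cup between -0.013 and 0.013 m and z of battery in the frame of round_cup between 0.0015 and 0.009 m and contact force between the fingers and battery below 0.05 N); the robot touches nothing.
It fails at once if the label roll is pushed more than 20 mm or tipped (distance of label_roll from where it was at the start of the episode above 0.02 m or angle between label_roll's own z axis and vertical above 0.3 rad).
It fails at once if the usb adapter is pushed more than 20 mm or tipped (distance of usb_adapter from where it was at the start of the episode above 0.02 m or angle between usb_adapter's own z axis and vertical above 0.3 rad).
It also fails if it takes over 104 s, if anything falls off the work surface, if the arm or the gripper's body presses on something with over 40 N, if the wrist force passes 120 N, or if a joint passes its speed limit or range.

## Working session

There is one attempt and no reset: what is moved stays moved. The work goes in short steps, Python scripts to look and compute and a shell command to move; the robot and the scene stay as the last step left them, time stands still between calls to the robot, and variables do not carry over. Pictures are saved under pics/ and viewed, at most 14 in all, crops included, and the job is handed in when it is done.

```bash
ls; mkdir -p pics; python3 - <<'E'
from rig import robot,vision
import cv2,numpy as np
o=robot.get_obs();print(o)
for c in("top","side"):
    d=vision.camera(c);cv2.imwrite(f"pics/{c}0.png",d["frame"][:,:,::-1]);print(c,d["K"].tolist(),np.round(d["cam_to_world"],3).tolist())
    for n in "wide_module narrow_module tape_measure battery twin_tray single_tray round_cup label_roll usb_adapter".split():
        print(n,[(np.round(r["point"]).tolist(),round(r["conf"],2)) for r in vision.look_for(c,n)][:3])
E
```

```text
pics
{'time': 0.0, 'q': array([ 1.14150791e+00,  5.28446067e-01,  1.43388837e+00, -7.09698234e-06,
        1.18140828e+00, -1.78512642e-01]), 'joint_velocities': array([-4.96598461e-04, -6.56243955e-05, -2.90393577e-05, -1.47568054e-03,
       -3.50061061e-04, -2.02327640e-03]), 'joint_torque': array([-1.84423741e-03, -4.40039241e+01, -1.76590419e+01,  6.30018348e-02,
        5.80154860e-02, -1.72903806e-04]), 'position': array([0.15477706, 0.60479702, 0.2295884 ]), 'tool_rot': array([ 1.25058174e-01,  9.92148828e-01, -1.02675402e-03, -3.18566677e-04]), 'ft_force': array([-0.49377558, -0.26958328, -0.29663974]), 'moment': array([ 0.03618224, -0.01044297,  0.01993368]), 'grip_force': 0.0, 'grip_width': 0.08705889533550137}
top [[526.915485137196, 0.0, 285.1924363641233], [0.0, 526.915485137196, 223.06018931846128], [0.0, 0.0, 1.0]] [[-0.003, -0.982, 0.188, 0.192], [-1.0, 0.007, 0.017, -0.003], [-0.018, -0.188, -0.982, 1.278], [0.0, 0.0, 0.0, 1.0]]
wide_module [([252.0, 194.0], 0.67)]
narrow_module [([255.0, 404.0], 0.78)]
tape_measure [([212.0, 238.0], 0.94)]
battery [([212.0, 351.0], 0.53)]
twin_tray [([225.0, 141.0], 0.71)]
single_tray [([223.0, 453.0], 0.87)]
round_cup [([222.0, 294.0], 0.79)]
label_roll [([211.0, 353.0], 0.65), ([247.0, 237.0], 0.59)]
usb_adapter [([250.0, 353.0], 0.65)]
side [[545.5280942156063, 0.0, 279.31279267481113], [0.0, 545.5280942156063, 208.9930078827792], [0.0, 0.0, 1.0]] [[0.447, -0.62, 0.645, -0.692], [-0.894, -0.321, 0.311, -0.523], [0.014, -0.716, -0.698, 1.208], [0.0, 0.0, 0.0, 1.0]]
wide_module [([194.0, 203.0], 0.91)]
narrow_module [([250.0, 354.0], 0.86)]
tape_measure [([186.0, 253.0], 0.66), ([236.0, 319.0], 0.37)]
battery [([210.0, 331.0], 0.49), ([251.0, 404.0], 0.43)]
twin_tray [([172.0, 184.0], 0.73)]
single_tray [([251.0, 400.0], 0.94)]
round_cup [([206.0, 286.0], 0.55)]
label_roll [([196.0, 238.0], 0.73)]
usb_adapter [([236.0, 320.0], 0.46)]
```

```bash
python3 - <<'E'
import cv2
a=cv2.imread("pics/top0.png")[150:320,90:520];cv2.imwrite("pics/top0c.png",cv2.resize(a,None,fx=1.85,fy=1.85,interpolation=2))
E
```

```text
(no output)
```

View pics/top0c.png

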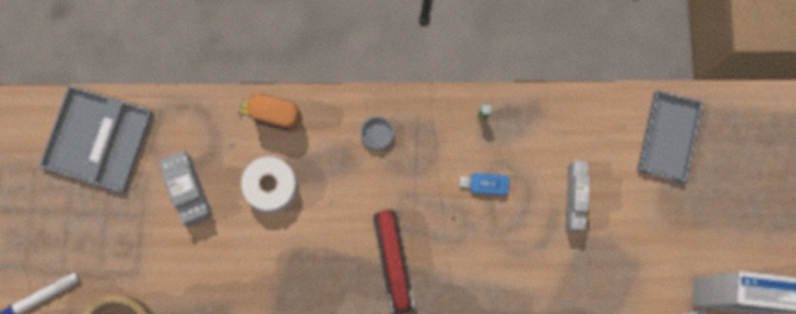

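View pics/side0.png

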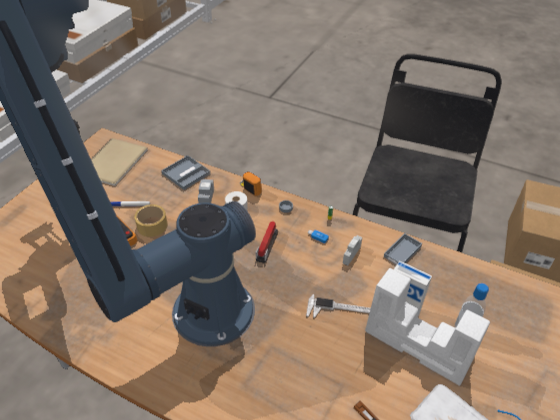

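```bash
cat > h.py <<'E'
import numpy as np,cv2
from scipy.optimize import minimize
from scipy.spatial.transform import Rotation as R
from rig import robot,vision
def box(x0,x1,y0,y1,z0,z1): return np.array([[x,y,z] for x in(x0,x1) for y in(y0,y1) for z in(z0,z1)])/1000
def cyl(r,h): 
    a=np.linspace(0,2*np.pi,40); return np.vstack([np.c_[r*np.cos(a),r*np.sin(a),0*a+z] for z in(0,h)])/1000
def octo():  # tape body, chamfered in y-z
    p=[(-24,5),(-14,0),(32,0),(42,8),(42,50),(30,62),(-12,62),(-24,50)]
    return np.array([[x,y,z] for x in(-17.5,17.5) for y,z in p])/1000
M=dict(wide_module=[box(-44,44,-18,18,0,42),box(-22,22,-18,18,42,58)],narrow_module=[box(-44,44,-9,9,0,42),box(-22,22,-9,9,42,58)],
 tape_measure=[octo(),box(-9,9,-42,-24,2,12)],battery=[cyl(7.5,50)],twin_tray=[box(-58,58,-59,59,0,16)],single_tray=[box(-55,55,-31,31,0,16)],
 round_cup=[cyl(22.5,16)],label_roll=[cyl(34.5,40)],usb_adapter=[box(-13,13,-32,32,0,14)])
def shot(c,save=None):
    o=robot.get_obs(); d=vision.camera(c)
    if c=="wrist":
        T=np.eye(4);T[:3,:3]=R.from_quat(o["tool_rot"]).as_matrix();T[:3,3]=o["position"];T=T@d["hand_eye"]
    else: T=d["cam_to_world"]
    if save: cv2.imwrite(f"pics/{save}.png",d["frame"][:,:,::-1])
    return d["K"],np.array(T)
def proj(P,K,T):
    p=(P-T[:3,3])@T[:3,:3]; return p[:,:2]/p[:,2:]@np.diag([K[0,0],K[1,1]])+K[:2,2]
def back(rc,z,K,T):
    v=T[:3,:3]@np.linalg.solve(K,[rc[1],rc[0],1]); return T[:3,3]+v*(z-T[2,3])/v[2]
def render(n,p,K,T):
    im=np.zeros((420,560),np.uint8); c,s=np.cos(p[2]),np.sin(p[2])
    for b in M[n]:
        w=b@np.array([[c,s,0],[-s,c,0],[0,0,1]])+[p[0],p[1],0]
        h=cv2.convexHull(proj(w,K,T).astype(np.float32))
        cv2.fillConvexPoly(im,np.round(h*16).astype(np.int32),255,cv2.LINE_AA,4)
    return im.astype(float)/255
def fit(c,n,K,T,guess=None):
    L=vision.outline_of(c,n)
    if not L: return None
    best=None
    for l in L[:2]:
        if l["conf"]<.3: continue
        m=l["mask"].astype(float); g=cv2.GaussianBlur(m,(0,0),1.5)
        xy=back(l["point"],.02,K,T)[:2]
        yaws=[0] if n in("battery","round_cup","label_roll") else np.arange(0,2*np.pi if n=="tape_measure" else np.pi,np.pi/6)
        f=lambda p:((cv2.GaussianBlur(render(n,p,K,T),(0,0),1.5)-g)**2).sum()/m.sum()
        for y in yaws:
            r=minimize(f,[*xy,y],method="Nelder-Mead",options=dict(initial_simplex=[[*xy,y],[xy[0]+.01,xy[1],y],[xy[0],xy[1]+.01,y],[*xy,y+.3]],maxiter=150))
            if best is None or r.fun<best[0]: best=(r.fun,r.x,l["conf"])
    return best
def show(c,names,save=None):
    K,T=shot(c,save)
    for n in names.split():
        b=fit(c,n,K,T)
        print(n,None if b is None else (np.round(b[1],4).tolist(),"yaw deg %.1f err %.3f conf %.2f"%(np.degrees(b[1][2]),b[0],b[2])))
E
python3 - <<'E'
from h import *
show("top"," ".join(M))
E
```

```text
wide_module ([0.3618, 0.2477, 0.4088], 'yaw deg 23.4 err 0.009 conf 0.77')
narrow_module ([0.3494, -0.258, 3.0684], 'yaw deg 175.8 err 0.023 conf 0.87')
tape_measure ([0.4634, 0.1405, 2.7005], 'yaw deg 154.7 err 0.160 conf 0.58')
battery ([0.4594, -0.1417, 0.1012], 'yaw deg 5.8 err 0.215 conf 0.53')
twin_tray ([0.4323, 0.3728, -0.2992], 'yaw deg -17.1 err 0.006 conf 0.81')
single_tray ([0.43, -0.3866, -0.2713], 'yaw deg -15.5 err 0.022 conf 0.68')
round_cup ([0.4376, -0.0007, 0.2013], 'yaw deg 11.5 err 0.044 conf 0.60')
label_roll ([0.3671, 0.1383, -0.2214], 'yaw deg -12.7 err 0.077 conf 0.69')
usb_adapter ([0.3478, -0.2625, 1.4387], 'yaw deg 82.4 err 0.138 conf 0.69')
```

```bash
cat > go.py <<'E'
import sys
from h import *
o=robot.get_obs(); m=R.from_quat(o["tool_rot"]).as_matrix(); yaw=np.degrees(np.arctan2(m[1,1],m[0,1]))
x,y,z,w=map(float,sys.argv[1:5]); d=np.array([x,y,z])-o["position"]
t=-((w-yaw+180)%360-180)
print("pos",np.round(o["position"],4),"yaw %.1f q %s t %.1f w %.4f"%(yaw,np.round(o["q"],2),o["time"],o["grip_width"]))
print("row",np.round(m.T@d/.3,3).tolist(),round(t/360,4),"rows>=",round(max(np.linalg.norm(d)/.0417,abs(t)/7.16),1),"mm",np.round(d*1000))
E
python3 go.py .37 .27 .22 113.4
python3 -c "
from h import *
d=vision.camera('wrist');print(np.round(d['hand_eye'],3),d['K'])"
```

```text
pos [0.1551 0.6054 0.2305] yaw 75.6 q [ 1.14  0.53  1.43  0.    1.18 -0.18] t 1.5 w 0.0872
row [-0.972, -0.905, 0.035] -0.1049 rows>= 9.6 mm [ 215. -335.  -11.]
[[-0.    -0.957 -0.289  0.079]
 [ 1.    -0.    -0.     0.   ]
 [ 0.    -0.289  0.957 -0.154]
 [ 0.     0.     0.     1.   ]] [[291.43369315   0.         283.61357541]
 [  0.         291.43369315 209.4115631 ]
 [  0.           0.           1.        ]]
```

```bash
python3 -m handwheel '[[-0.972,-0.905,0.035,-0.105],[-0.972,-0.905,0.035,-0.105],[-0.972,-0.905,0.035,-0.105],[-0.972,-0.905,0.035,-0.105],[-0.972,-0.905,0.035,-0.105],[-0.972,-0.905,0.035,-0.105],[-0.972,-0.905,0.035,-0.105],[-0.972,-0.905,0.035,-0.105],[-0.972,-0.905,0.035,-0.105],[-0.972,-0.905,0.035,-0.105],[-0.972,-0.905,0.035,-0.105],[-0.972,-0.905,0.035,-0.105],[-0.972,-0.905,0.035,-0.105],[-0.972,-0.905,0.035,-0.105]]' 100
python3 - <<'E'
from h import *
show("wrist","wide_module tape_measure twin_tray label_roll round_cup","w1")
E
```

```text
time: 2.72
position: [0.3694, 0.2709, 0.2201]
tool_rot: [-0.204, 0.979, 0.0, -0.0]
ft_force: [0.3, 0.0, -0.3]
grip_width: 0.087
grip_force: 0.0
wide_module ([0.3662, 0.2499, 3.5234], 'yaw deg 201.9 err 0.031 conf 0.67')
tape_measure ([0.4652, 0.1436, 2.8059], 'yaw deg 160.8 err 0.156 conf 0.87')
twin_tray None
label_roll None
round_cup ([0.441, 0.0001, 0.3154], 'yaw deg 18.1 err 0.042 conf 0.88')
```

View pics/w1.png

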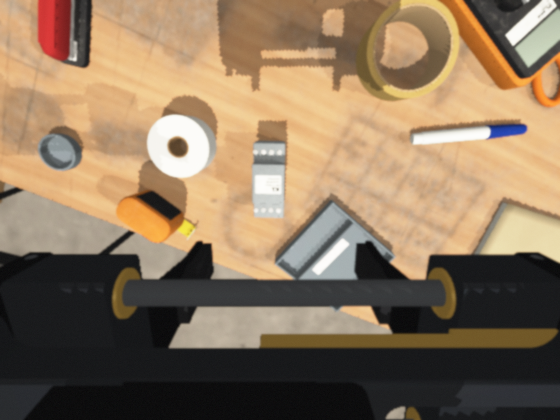

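```bash
python3 go.py .364 .249 .027 112.6
```

```text
pos [0.3697 0.2708 0.2201] yaw 113.5 q [ 0.39  0.32  1.85  0.    0.97 -1.59] t 3.0 w 0.0873
row [0.046, -0.059, 0.644] 0.0026 rows>= 4.7 mm [  -6.  -22. -193.]
```

```bash
python3 -m handwheel '[[0.046,-0.059,0.15,0.003],[0.046,-0.059,0.3,0.003],[0.046,-0.059,0.45,0.003],[0.046,-0.059,0.55,0.003],[0.046,-0.059,0.62,0.003],[0.046,-0.059,0.644,0.003],[0.046,-0.059,0.644,0.003],[0.046,-0.059,0.644,0.003]]' && python3 -m handwheel '[[0,0,0,0],[0,0,0,0],[0,0,0,0],[0,0,0,0],[0,0,0,0],[0,0,0,0],[0,0,0,0],[0,0,0,0]]' 0 25
```

```text
time: 3.68
position: [0.3649, 0.2487, 0.0272]
tool_rot: [-0.194, 0.981, 0.0, 0.0]
ft_force: [-0.1, 0.4, 0.2]
grip_width: 0.0872
grip_force: 0.0
time: 4.35
position: [0.3646, 0.2483, 0.0269]
tool_rot: [-0.194, 0.981, 0.0, 0.0]
ft_force: [-0.3, -0.0, 0.2]
grip_width: 0.0415
grip_force: 0.0
```

```bash
python3 -m handwheel '[[0,0,0,0],[0,0,0,0],[0,0,0,0],[0,0,0,0],[0,0,0,0]]' && python3 -m handwheel '[[0,0,-0.05,0],[0,0,-0.15,0],[0,0,-0.25,0],[0,0,-0.25,0]]'; python3 - <<'E'
from h import *
t=np.radians(-17.1)
print(.434-np.sin(t)*.029,.373+np.cos(t)*.029, .434+np.sin(t)*.038,.373-np.cos(t)*.038)
E
python3 go.py .4425 .4007 .0315 72.9
```

```text
time: 4.77
position: [0.3645, 0.2483, 0.0268]
tool_rot: [-0.194, 0.981, 0.0, -0.0]
ft_force: [-1.2, 0.9, 0.9]
grip_width: 0.0357
grip_force: 25.0
time: 5.1
position: [0.3668, 0.2492, 0.1054]
tool_rot: [-0.194, 0.981, 0.001, 0.004]
ft_force: [0.4, -0.4, -0.4]
grip_width: 0.0359
grip_force: 25.0
0.4425271694317368 0.4007179974291516 0.42282646764117243 0.3366798654376635
pos [0.3668 0.2492 0.1054] yaw 112.4 q [ 0.34  0.51  2.   -0.    0.62 -1.62] t 5.1 w 0.0359
row [-0.424, 0.371, 0.249] 0.1096 rows>= 5.5 mm [ 76. 151. -74.]
```

```bash
python3 -m handwheel '[[-0.424,0.371,0,0.11],[-0.424,0.371,0,0.11],[-0.424,0.371,0,0.11],[-0.424,0.371,0,0.11],[-0.424,0.371,0,0.11],[-0.424,0.371,0,0.11],[-0.424,0.371,0,0.11],[-0.424,0.371,0.1,0.11],[-0.424,0.371,0.18,0.11],[-0.424,0.371,0.22,0.11],[-0.424,0.371,0.24,0.11],[-0.424,0.371,0.247,0.11],[-0.424,0.371,0.247,0.11],[-0.424,0.371,0.247,0.11]]' && python3 go.py .4425 .4007 .0315 72.9
```

```text
time: 6.27
position: [0.4386, 0.3985, 0.0288]
tool_rot: [0.149, 0.989, -0.001, -0.001]
ft_force: [-2.3, -0.8, 6.1]
grip_width: 0.0358
grip_force: 25.0
pos [0.4386 0.3985 0.0288] yaw 72.8 q [ 0.55  0.77  1.65 -0.    0.72 -0.72] t 6.3 w 0.0358
row [-0.01, 0.011, -0.009] -0.0002 rows>= 0.1 mm [4. 2. 3.]
```

```bash
python3 -m handwheel '[[0,0,0,0],[0,0,0,0],[0,0,0,0],[0,0,0,0],[0,0,0,0],[0,0,-0.05,0],[0,0,-0.2,0],[0,0,-0.35,0],[0,0,-0.5,0],[0,0,-0.5,0]]' 100 && python3 - <<'E'
from h import *
show("wrist","wide_module twin_tray","w2")
E
python3 go.py .44 .24 .22 -22.3
```

```text
time: 7.1
position: [0.4432, 0.4019, 0.1845]
tool_rot: [0.15, 0.989, 0.004, 0.005]
ft_force: [-0.0, 0.8, 0.4]
grip_width: 0.0856
grip_force: 0.0
wide_module ([0.4396, 0.3981, 2.8404], 'yaw deg 162.7 err 0.010 conf 0.74')
twin_tray ([0.4346, 0.3746, -0.2929], 'yaw deg -16.8 err 0.374 conf 0.67')
pos [0.4401 0.3999 0.1785] yaw 72.8 q [ 0.55  0.55  1.56 -0.    1.03 -0.72] t 7.2 w 0.0867
row [-0.158, -0.509, -0.139] 0.2641 rows>= 13.3 mm [  -0. -160.   41.]
```

View pics/w2.png

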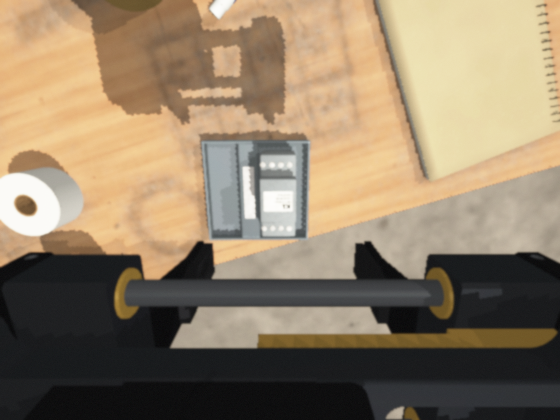

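```bash
python3 go.py .45 .11 .22 -23
```

```text
pos [0.4401 0.3999 0.1785] yaw 72.8 q [ 0.55  0.55  1.56 -0.    1.03 -0.72] t 7.2 w 0.0867
row [-0.318, -0.913, -0.139] 0.266 rows>= 13.4 mm [  10. -290.   41.]
```

```bash
python3 -m handwheel '[[-0.318,-0.913,-0.139,0.266],[-0.318,-0.913,-0.139,0.266],[-0.318,-0.913,-0.139,0.266],[-0.318,-0.913,-0.139,0.266],[-0.318,-0.913,-0.139,0.266],[-0.318,-0.913,-0.139,0.266],[-0.318,-0.913,-0.139,0.266],[-0.318,-0.913,-0.139,0.266],[-0.318,-0.913,-0.139,0.266],[-0.318,-0.913,-0.139,0.266],[-0.318,-0.913,-0.139,0.266],[-0.318,-0.913,-0.139,0.266],[-0.318,-0.913,-0.139,0.266],[-0.318,-0.913,-0.139,0.266],[-0.318,-0.913,-0.139,0.266],[-0.318,-0.913,-0.139,0.266]]'
python3 - <<'E'
from h import *
show("wrist","tape_measure label_roll round_cup","w3")
E
```

```text
time: 8.58
position: [0.4484, 0.1097, 0.2176]
tool_rot: [0.834, 0.552, -0.002, -0.001]
ft_force: [0.3, -0.1, 0.4]
grip_width: 0.0872
grip_force: 0.0
tape_measure ([0.4646, 0.1429, 2.8114], 'yaw deg 161.1 err 0.062 conf 0.61')
label_roll ([0.3695, 0.1406, 0.0673], 'yaw deg 3.9 err 0.014 conf 0.87')
round_cup ([0.44, -0.0001, 0.2848], 'yaw deg 16.3 err 0.028 conf 0.78')
```

View pics/w3.png

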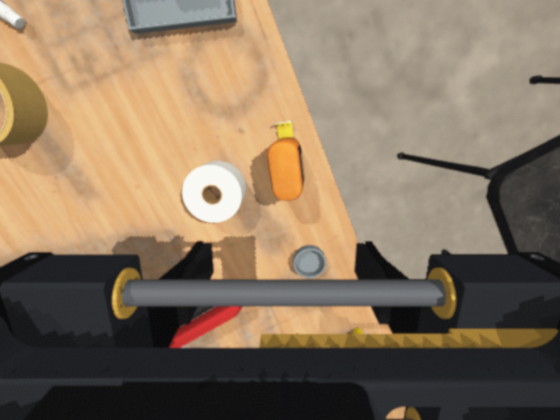

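```bash
python3 go.py .4613 .1334 .028 -19
```

```text
pos [0.4494 0.1098 0.2189] yaw -23.0 q [-0.    0.33  1.84 -0.    0.98  0.4 ] t 8.8 w 0.0873
row [0.088, 0.007, 0.636] -0.011 rows>= 4.6 mm [  12.   24. -191.]
```

```bash
python3 -m handwheel '[[0.088,0.007,0.1,-0.011],[0.088,0.007,0.2,-0.011],[0.088,0.007,0.3,-0.011],[0.088,0.007,0.38,-0.011],[0.088,0.007,0.38,-0.011],[0.088,0.007,0.45,-0.011],[0.088,0.007,0.53,-0.011],[0.088,0.007,0.6,-0.011],[0.088,0.007,0.635,-0.011],[0.088,0.007,0.635,-0.011],[0.088,0.007,0.635,-0.011],[0.088,0.007,0.635,-0.011]]' 60 && python3 -m handwheel '[[0,0,0,0],[0,0,0,0],[0,0,0,0],[0,0,0,0],[0,0,0,0],[0,0,0,0],[0,0,0,0],[0,0,0,0]]' 0 30 && python3 -m handwheel '[[0,0,-0.05,0],[0,0,-0.15,0],[0,0,-0.25,0],[0,0,-0.35,0],[0,0,-0.35,0],[0,0,-0.35,0]]'
```

```text
time: 9.78
position: [0.463, 0.1333, 0.0302]
tool_rot: [0.814, 0.58, 0.001, 0.001]
ft_force: [-1.1, -0.8, 0.3]
grip_width: 0.0523
grip_force: 0.0
time: 10.45
position: [0.4625, 0.1333, 0.0295]
tool_rot: [0.814, 0.58, 0.0, 0.0]
ft_force: [-0.3, 0.7, 6.0]
grip_width: 0.034
grip_force: 29.5
time: 10.95
position: [0.4627, 0.1333, 0.135]
tool_rot: [0.814, 0.58, 0.001, 0.001]
ft_force: [-0.2, 0.5, -2.0]
grip_width: 0.0341
grip_force: 29.6
```

```bash
python3 go.py .40 -.17 .17 -75;python3 go.py .38 -.32 .17 -105.5
```

```text
pos [0.4627 0.1333 0.135 ] yaw -19.0 q [ 0.05  0.49  1.88 -0.    0.77  0.38] t 10.9 w 0.0341
row [-1.024, 0.133, -0.118] 0.1554 rows>= 7.8 mm [ -63. -303.   35.]
pos [0.4627 0.1333 0.135 ] yaw -19.0 q [ 0.05  0.49  1.88 -0.    0.77  0.38] t 10.9 w 0.0341
row [-1.518, 0.233, -0.118] 0.2402 rows>= 12.1 mm [ -83. -453.   35.]
```

```bash
python3 -m handwheel '[[-0.97,0.133,-0.118,0.155],[-0.97,0.133,-0.118,0.155],[-0.97,0.133,-0.118,0.155],[-0.97,0.133,-0.118,0.155],[-0.97,0.133,-0.118,0.155],[-0.97,0.133,-0.118,0.155],[-0.97,0.133,-0.118,0.155],[-0.97,0.133,-0.118,0.155],[-0.97,0.133,-0.118,0.155],[-0.97,0.133,-0.118,0.155],[-0.97,0.133,-0.118,0.155]]'
python3 - <<'E'
from h import *
show("wrist","battery narrow_module single_tray usb_adapter","w4")
E
python3 go.py .38 -.32 .17 -105.5
```

```text
time: 11.87
position: [0.4035, -0.153, 0.1681]
tool_rot: [0.991, 0.133, -0.002, -0.002]
ft_force: [-0.3, 0.8, -2.4]
grip_width: 0.0341
grip_force: 29.6
battery ([0.4633, -0.1402, 0.0922], 'yaw deg 5.3 err 0.084 conf 0.55')
narrow_module ([0.3864, -0.2585, 0.9568], 'yaw deg 54.8 err 1.325 conf 0.95')
single_tray ([0.4337, -0.3854, -0.2742], 'yaw deg -15.7 err 0.012 conf 0.81')
usb_adapter ([0.3579, -0.1163, 1.4035], 'yaw deg 80.4 err 2.564 conf 0.58')
pos [ 0.4048 -0.1536  0.1691] yaw -74.7 q [-0.62  0.38  1.96  0.    0.8   0.68] t 12.1 w 0.0338
row [-0.226, 0.513, -0.003] 0.0856 rows>= 4.3 mm [ -25. -166.    1.]
```

View pics/w4.png

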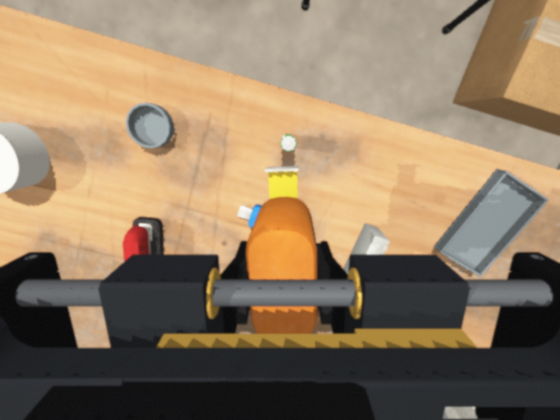

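```bash
python3 go.py .423 -.383 .0335 -105.6
```

```text
pos [ 0.4048 -0.1536  0.1691] yaw -74.7 q [-0.62  0.38  1.96  0.    0.8   0.68] t 12.1 w 0.0338
row [-0.143, 0.754, 0.452] 0.0859 rows>= 6.4 mm [  18. -229. -136.]
```

```bash
python3 -m handwheel '[[-0.143,0.754,0,0.086],[-0.143,0.754,0,0.086],[-0.143,0.754,0,0.086],[-0.143,0.754,0,0.086],[-0.143,0.754,0,0.086],[-0.143,0.754,0,0.086],[-0.143,0.754,0,0.086],[-0.143,0.754,0.1,0.086],[-0.143,0.754,0.2,0.086],[-0.143,0.754,0.25,0.086],[-0.143,0.754,0.25,0.086],[-0.143,0.754,0.25,0.086]]' && python3 go.py .423 -.383 .0335 -105.6
```

```text
time: 13.12
position: [0.4223, -0.3827, 0.0936]
tool_rot: [0.991, -0.137, -0.001, -0.001]
ft_force: [0.7, 0.1, -2.2]
grip_width: 0.0339
grip_force: 29.6
pos [ 0.4223 -0.3827  0.0936] yaw -105.7 q [-0.93  0.65  1.68  0.    0.81  0.91] t 13.1 w 0.0339
row [0.003, 0.001, 0.2] -0.0003 rows>= 1.4 mm [  1.  -0. -60.]
```

```bash
python3 -m handwheel '[[0,0,0.07,0],[0,0,0.14,0],[0,0,0.18,0],[0,0,0.195,0],[0,0,0.2,0],[0,0,0.202,0],[0,0,0.202,0],[0,0,0.202,0]]'
```

```text
time: 13.78
position: [0.423, -0.385, 0.0348]
tool_rot: [0.991, -0.137, 0.001, 0.001]
ft_force: [0.4, 0.6, -1.7]
grip_width: 0.0341
grip_force: 29.6
```

```bash
python3 -m handwheel '[[0,0,0.004,0],[0,0,0.008,0],[0,0,0.008,0],[0,0,0.008,0]]' && python3 -m handwheel '[[0,0,0,0],[0,0,0,0],[0,0,0,0],[0,0,0,0],[0,0,0,0],[0,0,0,0],[0,0,-0.05,0],[0,0,-0.2,0],[0,0,-0.35,0],[0,0,-0.5,0],[0,0,-0.5,0]]' 75 && python3 - <<'E'
from h import *
show("wrist","tape_measure narrow_module single_tray","w5")
E
```

```text
time: 14.12
position: [0.4228, -0.3851, 0.0324]
tool_rot: [0.991, -0.137, 0.001, 0.001]
ft_force: [-0.9, 0.5, 6.0]
grip_width: 0.034
grip_force: 29.7
time: 15.03
position: [0.4249, -0.3874, 0.1878]
tool_rot: [0.99, -0.137, 0.004, 0.004]
ft_force: [-0.0, -0.8, -0.2]
grip_width: 0.0655
grip_force: 0.0
tape_measure ([0.4316, -0.3875, 1.325], 'yaw deg 75.9 err 0.046 conf 0.62')
narrow_module ([0.386, -0.2613, -0.878], 'yaw deg -50.3 err 1.185 conf 0.70')
single_tray ([0.4348, -0.3861, 2.8708], 'yaw deg 164.5 err 0.850 conf 0.95')
```

View pics/w5.png

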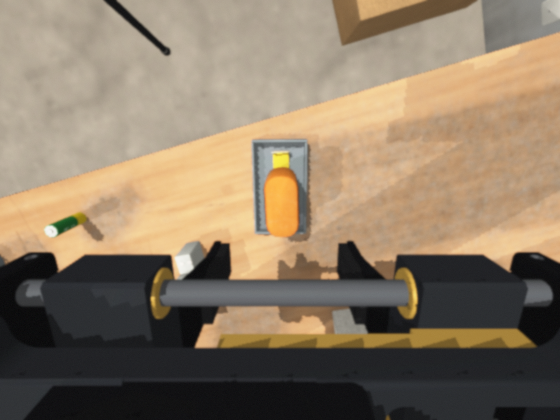

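```bash
python3 go.py .351 -.2575 .027 -94.2
```

```text
pos [ 0.4219 -0.3836  0.1805] yaw -105.8 q [-0.93  0.52  1.62 -0.    1.    0.91] t 15.2 w 0.0654
row [-0.341, -0.34, 0.512] -0.0322 rows>= 5.1 mm [ -71.  126. -153.]
```

```bash
python3 -m handwheel '[[-0.341,-0.34,0,-0.032],[-0.341,-0.34,0,-0.032],[-0.341,-0.34,0,-0.032],[-0.341,-0.34,0,-0.032],[-0.341,-0.34,0,-0.032],[-0.341,-0.34,0.08,-0.032],[-0.341,-0.34,0.16,-0.032],[-0.341,-0.34,0.2,-0.032],[-0.341,-0.34,0.2,-0.032]]' 70 && python3 - <<'E'
from h import *
show("wrist","narrow_module usb_adapter","w6")
E
python3 go.py .351 -.2575 .027 -94.2
```

```text
time: 15.98
position: [0.3503, -0.2568, 0.1178]
tool_rot: [0.999, -0.038, -0.003, -0.003]
ft_force: [-0.7, 0.4, -0.0]
grip_width: 0.0609
grip_force: 0.0
narrow_module ([0.3527, -0.2569, 3.0608], 'yaw deg 175.4 err 0.017 conf 0.66')
usb_adapter ([0.3718, -0.1408, 3.1028], 'yaw deg 177.8 err 0.181 conf 0.89')
pos [ 0.3518 -0.2586  0.1207] yaw -94.3 q [-0.89  0.48  2.   -0.    0.67  0.76] t 16.1 w 0.0603
row [-0.003, -0.003, 0.312] -0.0003 rows>= 2.2 mm [ -1.   1. -94.]
```

View pics/w6.png

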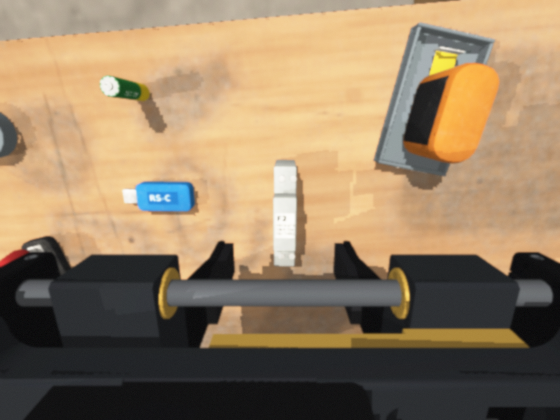

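```bash
python3 -m handwheel '[[0,-0.003,0.1,0],[0,-0.003,0.2,0],[0,-0.003,0.28,0],[0,-0.003,0.31,0],[0,-0.003,0.312,0],[0,-0.003,0.312,0],[0,-0.003,0.312,0]]' && python3 -m handwheel '[[0,0,0,0],[0,0,0,0],[0,0,0,0],[0,0,0,0],[0,0,0,0],[0,0,0,0],[0,0,0,0],[0,0,0,0],[0,0,0,0],[0,0,0,0],[0,0,0,0],[0,0,0,0]]' 0 20 && python3 -m handwheel '[[0,0,-0.05,0],[0,0,-0.15,0],[0,0,-0.25,0],[0,0,-0.35,0],[0,0,-0.4,0],[0,0,-0.4,0],[0,0,-0.4,0]]'; python3 go.py .41 .02 .14 -100;  python3 go.py .4228 .3367 .14 -107.1
```

```text
time: 16.72
position: [0.3525, -0.2582, 0.0288]
tool_rot: [0.999, -0.037, 0.001, 0.001]
ft_force: [0.2, 0.3, -0.1]
grip_width: 0.061
grip_force: 0.0
time: 17.72
position: [0.3519, -0.2574, 0.0277]
tool_rot: [0.999, -0.037, -0.0, -0.0]
ft_force: [-0.7, -0.1, 1.6]
grip_width: 0.0175
grip_force: 20.0
time: 18.3
position: [0.3521, -0.2577, 0.1483]
tool_rot: [0.999, -0.037, 0.001, 0.001]
ft_force: [-0.6, 0.3, -0.8]
grip_width: 0.0183
grip_force: 20.0
pos [ 0.3521 -0.2577  0.1483] yaw -94.3 q [-0.89  0.42  1.98 -0.    0.74  0.76] t 18.3 w 0.0183
row [0.123, -0.938, 0.026] 0.0159 rows>= 6.8 mm [ 58. 278.  -8.]
pos [ 0.3521 -0.2577  0.1483] yaw -94.3 q [-0.89  0.42  1.98 -0.    0.74  0.76] t 18.3 w 0.0183
row [0.087, -1.993, 0.025] 0.0356 rows>= 14.4 mm [ 71. 594.  -8.]
```

```bash
python3 -m handwheel '[[0.2,-0.3,0,0.016],[0.2,-0.3,0,0.016],[0.2,-0.3,0,0.016],[0.2,-0.95,0,0.016],[0.2,-0.95,0,0.016],[0.2,-0.95,0,0.016],[0.2,-0.95,0,0.016],[0.2,-0.95,0,0.016],[0.2,-0.95,0,0.016],[0.2,-0.95,0,0.016],[0.2,-0.95,0,0.016],[0.2,-0.95,0,0.016]]'; python3 go.py .4228 .3367 .14 -107.1
```

```text
time: 19.3
position: [0.4329, 0.0212, 0.1471]
tool_rot: [0.996, -0.088, -0.001, 0.0]
ft_force: [-0.5, 0.3, -0.6]
grip_width: 0.0177
grip_force: 20.0
pos [0.4329 0.0212 0.1471] yaw -100.1 q [-0.21  0.42  1.98 -0.    0.74  1.54] t 19.3 w 0.0177
row [-0.218, -1.029, 0.024] 0.0193 rows>= 7.6 mm [-10. 316.  -7.]
```

```bash
python3 -m handwheel '[[-0.21,-0.98,0,0.019],[-0.21,-0.98,0,0.019],[-0.21,-0.98,0,0.019],[-0.21,-0.98,0,0.019],[-0.21,-0.98,0,0.019],[-0.21,-0.98,0,0.019],[-0.21,-0.98,0,0.019],[-0.21,-0.98,0,0.019],[-0.21,-0.98,0,0.019],[-0.21,-0.98,0,0.019],[-0.21,-0.98,0,0.019]]'; python3 go.py .4228 .3367 .0315 -107.1
```

```text
time: 20.22
position: [0.4225, 0.3209, 0.1473]
tool_rot: [0.989, -0.148, -0.001, 0.001]
ft_force: [0.1, 0.4, -0.9]
grip_width: 0.0175
grip_force: 20.0
pos [0.4225 0.3209 0.1473] yaw -107.0 q [ 0.44  0.52  1.75 -0.    0.87  2.31] t 20.2 w 0.0175
row [-0.014, -0.051, 0.386] 0.0003 rows>= 2.8 mm [   0.   16. -116.]
```

```bash
python3 -m handwheel '[[-0.014,-0.051,0,0],[-0.014,-0.051,0.1,0],[-0.014,-0.051,0.2,0],[-0.014,-0.051,0.28,0],[-0.014,-0.051,0.34,0],[-0.014,-0.051,0.37,0],[-0.014,-0.051,0.385,0],[-0.014,-0.051,0.39,0],[-0.014,-0.051,0.39,0],[-0.014,-0.051,0.39,0]]'; python3 go.py .4228 .3367 .0305 -107.1
```

```text
time: 21.05
position: [0.4237, 0.3386, 0.0317]
tool_rot: [0.989, -0.147, 0.001, -0.001]
ft_force: [-0.7, 0.3, -0.5]
grip_width: 0.0177
grip_force: 20.0
pos [0.4237 0.3386 0.0317] yaw -106.9 q [0.47 0.73 1.78 0.   0.63 2.33] t 21.1 w 0.0177
row [-0.001, 0.007, 0.004] 0.0005 rows>= 0.1 mm [-1. -2. -1.]
```

```bash
python3 -m handwheel '[[0,0.004,0.003,0],[0,0.004,0.005,0],[0,0.004,0.005,0]]' && python3 -m handwheel '[[0,0,0,0],[0,0,0,0],[0,0,0,0],[0,0,0,0],[0,0,0,0],[0,0,-0.03,0],[0,0,-0.15,0],[0,0,-0.3,0],[0,0,-0.45,0],[0,0,-0.5,0],[0,0,-0.5,0]]' 40 && python3 - <<'E'
from h import *
show("wrist","wide_module narrow_module twin_tray","w7")
E
python3 go.py .45 .12 .18 -90
```

```text
time: 21.3
position: [0.4234, 0.3378, 0.0307]
tool_rot: [0.989, -0.147, 0.001, -0.001]
ft_force: [0.2, -1.8, 5.0]
grip_width: 0.0177
grip_force: 20.0
time: 22.22
position: [0.4256, 0.3393, 0.1854]
tool_rot: [0.989, -0.147, 0.005, -0.004]
ft_force: [0.2, 0.2, -0.2]
grip_width: 0.0349
grip_force: 0.0
wide_module ([0.4393, 0.399, 2.8348], 'yaw deg 162.4 err 0.016 conf 0.73')
narrow_module ([0.4226, 0.3383, 2.8413], 'yaw deg 162.8 err 0.021 conf 0.67')
twin_tray ([0.4354, 0.3747, 2.8392], 'yaw deg 162.7 err 0.873 conf 0.63')
pos [0.4213 0.3369 0.1784] yaw -106.9 q [0.47 0.48 1.7  0.   0.96 2.33] t 22.4 w 0.0349
row [0.302, 0.664, -0.005] -0.0469 rows>= 5.2 mm [  29. -217.    2.]
```

View pics/w7.png

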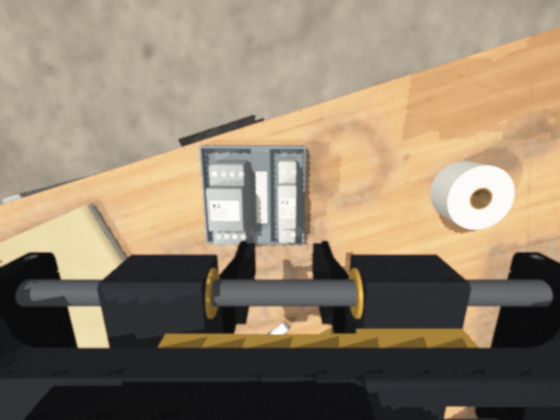

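```bash
python3 -m handwheel '[[0.37,0.92,0,-0.047],[0.37,0.92,0,-0.047],[0.37,0.92,0,-0.047],[0.37,0.92,0,-0.047],[0.37,0.92,0,-0.047],[0.37,0.92,0,-0.047],[0.37,0.92,0,-0.047],[0.37,0.92,0,-0.047],[0.37,0.92,0,-0.047],[0.37,0.92,0,-0.047]]' 60; python3 go.py .435 -.141 .14 -90
```

```text
time: 23.25
position: [0.4474, 0.0405, 0.1779]
tool_rot: [1.0, -0.001, -0.002, -0.0]
ft_force: [0.6, 0.6, 0.2]
grip_width: 0.052
grip_force: 0.0
pos [0.4474 0.0405 0.1779] yaw -90.1 q [-0.16  0.38  1.91  0.    0.85  1.41] t 23.2 w 0.0520
row [-0.039, 0.605, 0.126] -0.0004 rows>= 4.5 mm [ -12. -182.  -38.]
```

```bash
python3 -m handwheel '[[-0.039,0.605,0.126,0],[-0.039,0.605,0.126,0],[-0.039,0.605,0.126,0],[-0.039,0.605,0.126,0],[-0.039,0.605,0.126,0],[-0.039,0.605,0.126,0],[-0.039,0.605,0.126,0],[-0.039,0.605,0.126,0]]'; python3 - <<'E'
from h import *
show("wrist","battery round_cup","w8")
E
python3 go.py .462 -.141 .026 -90
```

```text
time: 23.92
position: [0.4362, -0.1383, 0.141]
tool_rot: [1.0, 0.001, -0.001, -0.001]
ft_force: [0.0, -0.4, 0.2]
grip_width: 0.0524
grip_force: 0.0
battery ([0.4635, -0.1403, 0.0914], 'yaw deg 5.2 err 0.040 conf 0.61')
round_cup ([0.4399, 0.0011, 0.0451], 'yaw deg 2.6 err 0.035 conf 0.87')
pos [ 0.4367 -0.1385  0.1416] yaw -89.8 q [-0.55  0.46  1.93  0.    0.76  1.02] t 24.1 w 0.0523
row [0.084, 0.009, 0.385] 0.0005 rows>= 2.8 mm [  25.   -3. -116.]
```

View pics/w8.png

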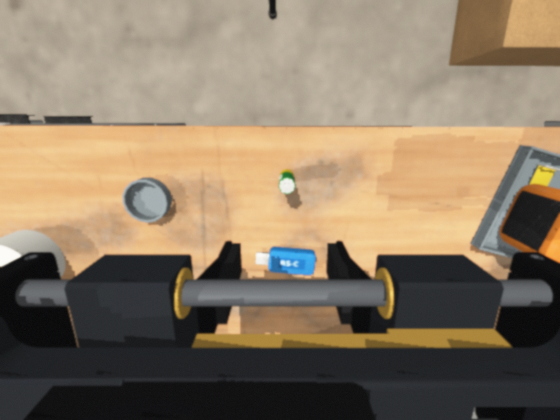

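```bash
python3 -m handwheel '[[0.088,0.007,0,0],[0.088,0.007,0.05,0],[0.088,0.007,0.15,0],[0.088,0.007,0.25,0],[0.088,0.007,0.33,0],[0.088,0.007,0.375,0],[0.088,0.007,0.385,0],[0.088,0.007,0.385,0],[0.088,0.007,0.385,0]]' && python3 -m handwheel '[[0,0,0,0],[0,0,0,0],[0,0,0,0],[0,0,0,0],[0,0,0,0],[0,0,0,0],[0,0,0,0],[0,0,0,0],[0,0,0,0],[0,0,0,0],[0,0,0,0],[0,0,0,0]]' 0 10 && python3 -m handwheel '[[0,0,-0.05,0],[0,0,-0.12,0],[0,0,-0.2,0],[0,0,-0.25,0],[0,0,-0.25,0],[0,0,-0.25,0]]'; python3 go.py .4395 .0005 .032 -90
```

```text
time: 24.82
position: [0.4637, -0.142, 0.0266]
tool_rot: [1.0, 0.001, 0.0, 0.0]
ft_force: [0.3, 0.4, -0.3]
grip_width: 0.0523
grip_force: 0.0
time: 25.82
position: [0.4633, -0.1426, 0.0261]
tool_rot: [1.0, 0.0, 0.0, 0.0]
ft_force: [0.1, 0.0, 2.4]
grip_width: 0.0139
grip_force: 10.0
time: 26.32
position: [0.4635, -0.1426, 0.1013]
tool_rot: [1.0, 0.0, 0.001, 0.0]
ft_force: [-1.2, 0.9, 0.4]
grip_width: 0.0146
grip_force: 10.0
pos [ 0.4635 -0.1426  0.1013] yaw -90.0 q [-0.53  0.56  1.9   0.    0.69  1.04] t 26.3 w 0.0146
row [-0.08, -0.477, 0.231] 0.0001 rows>= 3.9 mm [-24. 143. -69.]
```

```bash
python3 -m handwheel '[[-0.08,-0.1,0,0],[-0.08,-0.2,0,0],[-0.08,-0.32,0,0],[-0.08,-0.42,0,0],[-0.08,-0.477,0,0],[-0.08,-0.477,0,0],[-0.08,-0.477,0.06,0],[-0.08,-0.477,0.13,0],[-0.08,-0.477,0.19,0],[-0.08,-0.477,0.22,0],[-0.08,-0.477,0.228,0],[-0.08,-0.477,0.232,0],[-0.08,-0.477,0.232,0],[-0.08,-0.477,0.232,0]]'; python3 go.py .4395 .0005 .03 -90
```

```text
time: 27.48
position: [0.4395, 0.0003, 0.0318]
tool_rot: [1.0, 0.0, 0.001, 0.0]
ft_force: [-0.3, 0.1, -0.1]
grip_width: 0.0143
grip_force: 10.0
pos [4.395e-01 3.000e-04 3.180e-02] yaw -90.0 q [-0.25  0.68  2.04 -0.    0.42  1.32] t 27.5 w 0.0143
row [-0.0, -0.001, 0.006] 0.0 rows>= 0.0 mm [-0.  0. -2.]
```

```bash
python3 -m handwheel '[[0,0,0.003,0],[0,0,0.006,0],[0,0,0.006,0],[0,0,0.006,0]]' && python3 -m handwheel '[[0,0,0,0],[0,0,0,0],[0,0,0,0],[0,0,0,0],[0,0,0,0],[0,0,0,0],[0,0,-0.03,0],[0,0,-0.1,0],[0,0,-0.2,0],[-0.1,0,-0.35,0],[-0.1,0,-0.4,0],[-0.1,0,-0.4,0],[-0.1,0,-0.4,0]]' 45 && python3 - <<'E'
from h import *
show("wrist","battery round_cup","w9")
show("top","wide_module narrow_module tape_measure battery label_roll usb_adapter","top9")
E
```

```text
time: 27.82
position: [0.4396, 0.0004, 0.03]
tool_rot: [1.0, 0.0, 0.001, 0.0]
ft_force: [-0.1, 0.1, 2.5]
grip_width: 0.0143
grip_force: 10.0
time: 28.9
position: [0.4098, 0.0004, 0.1512]
tool_rot: [1.0, 0.0, 0.002, 0.001]
ft_force: [-0.7, -0.2, 0.6]
grip_width: 0.0395
grip_force: 0.0
battery ([0.4388, 0.0009, 0.0885], 'yaw deg 5.1 err 0.088 conf 0.76')
round_cup ([0.44, 0.001, 0.1143], 'yaw deg 6.5 err 0.217 conf 0.96')
wide_module None
narrow_module None
tape_measure ([0.4324, -0.3912, 1.1673], 'yaw deg 66.9 err 0.084 conf 0.57')
battery None
label_roll None
usb_adapter ([0.3691, -0.1426, -0.0927], 'yaw deg -5.3 err 0.102 conf 0.71')
```

View pics/w9.png

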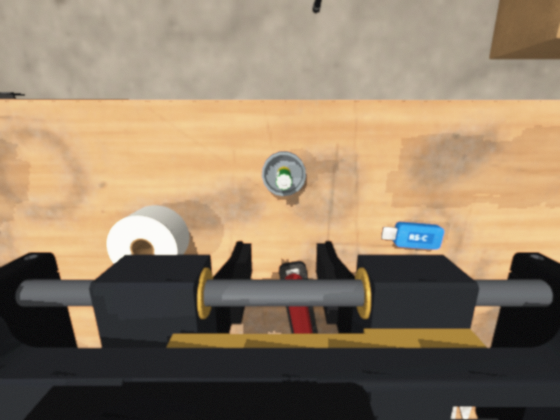

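View pics/top9.png

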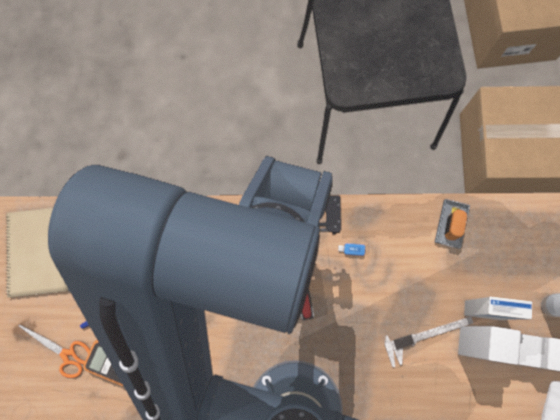

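The wrist picture shows the battery standing near the middle of the cup, around pixel (283,178). The top picture shows the tape measure in its tray near (455,222). The gripper is clear of everything, so I'm handing in.

```bash
python3 -c "
from rig import job;print(job.hand_in())"
```

```text
the job is handed in; nothing more can be done
None
```

I put all four parts upright in their places and handed the job in at about 29 s. The camera checks put each part within about 5 mm of its bay or cup centre. The label roll and blue adapter looked undisturbed, and the hand-in gave no verdict.

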